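Clear the painting table: tubs, bottles and the hang-on cup to their places

TASK

Clear the painting table at the end of the session: stand the two squat lidded paint tubs in the low tray and the two tall squeeze bottles in the deeper bin, one to a bay, and hang the empty brush cup by its lip on the rack's upper rail, so that it hangs level with its back against the lower bar. Keep the tubs and bottles upright all the way and set them down gently rather than dropping them; leave the white jar and the paint brush where they are.

Things in the scene. Friction and masses are not known exactly. Their poses are not given: they have to be found in the camera images.
- tub_a: one of two identical squat paint tubs: white, slightly tapered (48 mm across at the foot, 57 mm under the lid), with a black press-on lid 62 mm across and 14 mm tall, straight-sided; 60 mm high in all (lid from 46 to 60 mm). About 0.12 kg. Origin: centre of its underside, z up. Grip it across the lid.
- tub_b: one of two identical squat paint tubs: white, slightly tapered (48 mm across at the foot, 57 mm under the lid), with a black press-on lid 62 mm across and 14 mm tall, straight-sided; 60 mm high in all (lid from 46 to 60 mm). About 0.12 kg. Origin: centre of its underside, z up. Grip it across the lid.
- bottle_a: one of two identical upright squeeze bottles: white straight body 40 mm across and 82 mm high, a short shoulder and a narrow black cap; 115 mm high in all. About 0.11 kg. Origin: centre of its underside, z up. Grip it across the upper body.
- bottle_b: one of two identical upright squeeze bottles: white straight body 40 mm across and 82 mm high, a short shoulder and a narrow black cap; 115 mm high in all. About 0.11 kg. Origin: centre of its underside, z up. Grip it across the upper body.
- cup: empty grey round cup, 62 mm across, 78 mm high, tapering over its lowest 22 mm to a 40 mm foot, 0.13 kg, standing. At its +x side a strap 40 mm wide slopes up and out from the rim to an inner corner at x 54, z 88 mm, then a lip slopes down and out to x 66, z 67 mm (inner faces); top 91 mm. Origin: centre of the underside; x towards the lip, z up. Grip across y near the rim.
- tray: fixed dark wooden tray, 86 mm (x) by 168 mm (y), 18 mm high, walls and floor 4 mm, one divider across the middle as high as the walls, making two bays of 78 by 78 mm centred 41 mm either side of the origin along y. Origin: centre of its underside; the inner floor is at z = 4 mm.
- bin: fixed mid-brown wooden bin, 68 mm (x) by 132 mm (y), 45 mm high, walls and floor 4 mm, one divider across the middle as high as the walls, making two bays of 60 by 60 mm centred 32 mm either side of the origin along y. Origin: centre of its underside; the inner floor is at z = 4 mm.
- rack: fixed steel rack: base plate x 100, y 200, 6 mm thick, side plates at its y ends 114 mm high, two bars 8 mm thick along y, 192 mm free: upper rail's axis x 35, z 105 mm, lower bar's x 19.5, z 50 mm. Origin: centre of the underside. The cup hangs on the -x side, lip over the rail to +x: axes as the rack's, cup origin near x -15, z 21 mm; let go within 5 mm of that it swings home by itself.
- jar: bystander: closed white jar, 82 mm across, 90 mm high, 0.5 kg, standing beyond the work. Origin: centre of its underside.
- brush: bystander: flat paint brush lying on the table, 180 mm long, 24 mm wide at the bristles, 11 mm high, 40 g. Origin: on the table below a point of its handle 84 mm from the bristle tip; its x runs towards the bristles.

How it is judged:
By the outcome, as a careful person would: the job done as asked, in the order asked, and still so for the second after the job is handed in, with the robot touching nothing.
It also fails if it takes over 138 s, if anything falls off the work surface, if the arm or the gripper's body presses on something with over 40 N, if the wrist force passes 120 N, or if a joint passes its speed limit or range.

ROBOT

A 6-joint arm with a two-finger parallel gripper is mounted at the origin on the work surface. World frame = base frame: x ahead of the robot, y to its left, z up, the work surface at z = 0. Lengths are in mm, angles in rad, forces in N, time in s.
With the tool pointing down it reaches from about 350 to 775 mm from the base axis. Payload 7.3 kg.
Tool frame: the origin (TCP) lies at the very end of the fingers, on their centre line; the grasp point (between the pads) lies behind it (bot.grip_point_offset is the z of the grasp point in the tool frame, in mm); z points along the fingers, y is the line along which they close (so a half turn about z gives the same grasp; the last joint's range is limited). The gripper opens to 92 mm and grips with 3 to 60 N. Pads are 19 mm wide; open, the fingers measure 130 mm over their backs; the gripper's body (75 mm by 190 mm) begins 47 mm behind the grasp point.
Start: joints at [-0.146, 0.342, 1.524, -0, 1.275, -0.146], TCP at [525.019, 0.019, 226.741] pointing down, gripper open.
Joint ranges: [-2.53, 2.53], [-0.77, 2.02], [0.04, 2.7], [-1, 4.14], [0.28, 2.66], [-3.11, 3.11]. Speed limits (rad/s): [2.57, 2.57, 3.14, 3.14, 3.14, 3.14].

INTERFACE

Orientations are given as [roll, pitch, yaw] about the fixed x, y, z axes, in that order (R = Rz(yaw) Ry(pitch) Rx(roll)).
In Python, from plant import bot gives the robot as it stands. The module is installed in compiled form; this text tells all that it offers.
- The arm moves only by the shell command python3 -m crank 'ROWS'. ROWS is JSON, a list that holds one entry, the list of rows, each a list of 5 numbers: the opening, from 0 (shut) to 1 (fully open), then the shift along the tool's x, y, z in cm, then the turn about the tool's z in degrees. In form: [[[claw, x, y, z, turn], ...]]. A call has exactly 10 rows; each row is the pose to reach, as a shift and turn from the pose commanded when the call began, along the tool's axes at that moment; what a row does not reach only later rows make up. A row lasts 1/10 s, in which the tool goes at most 50 mm and 8.59 degrees, less where a joint would pass 70% of its speed; a pose out of reach is approached as far as the arm can. A call with a gripper value outside its range is refused whole. The fingers move at their own pace and stop on an object; the grip force is fixed at half the most. Time passes only in rows, so rows that repeat a pose let the fingers close, or fill a call up. It gives the time, the measured TCP pose, the force, the opening and the grip force at its end, in the units of the state.
- bot.get_obs(): the state, without advancing time (a new reading comes with each control period).
- bot.capture(name): name is "scene" or "side" or "wrist"; returns (picture, depth): 384x512x3 uint8, red, green, blue; 384x512 float32, mm along the optical axis (not along the pixel's ray), 0 where there is no reading.
- bot.calibration(name): a dict with "vertical_fov" (degrees; the focal length in pixels is half the picture's height over the tangent of half this angle, whatever the lens; pixels are square), "cx", "cy" (the principal point, pixels), "rvec" (rotation vector, rad) and "tvec" (3), from world to camera coordinates, as OpenCV has them; the wrist camera has in their place "tool_from_camera" (4x4, takes a point from camera to tool coordinates, whose origin is the TCP and whose axes are the flange's). Camera axes: x right, y down, z forward; pixel columns grow to the right and rows downward; lengths in mm; the calibration is good to about 2 mm. A picture is of the moment at which its call begins: read the wrist's pose just before it. calibration takes no time and is no camera call.
- bot.close_job(): hands the job in; it is judged then, once.
The state is a dict: "time": time; "joint_positions": joint angles; "dq": joint speeds; "tau": joint torques, N m; "tool_pos": TCP position; "tcp_rot": TCP orientation; "contact_force": force on the tool from outside, world axes, zero at the start; "moment": the same for the moment, N m; "grip_width": finger opening in mm; "finger_force": force on a finger pad.
Only numpy, scipy, OpenCV 4.12 (cv2) and the standard library are available. Lean on these libraries where they do the work, as an engineer would, in place of code of your own. Each camera call takes 0.05 s, during which the arm holds its last target. There are 200 camera calls.

## Working session

There is one attempt and no reset: what is moved stays moved. The work goes in short steps, Python scripts to look and compute and a shell command to move; the robot and the scene stay as the last step left them, time stands still between calls to the robot, and variables do not carry over. Pictures are saved under pics/ and viewed, at most 14 in all, crops included, and the job is handed in when it is done.

```bash
mkdir -p pics
cat > h.py <<'E'
import numpy as np, cv2
from plant import bot
def cam(name):
    c=bot.calibration(name); f=192/np.tan(np.radians(c["vertical_fov"])/2)
    o=bot.get_obs()
    if name=="wrist":
        r=np.array(o["tcp_rot"]); from scipy.spatial.transform import Rotation as R
        T=np.eye(4);T[:3,:3]=R.from_euler('xyz',r).as_matrix();T[:3,3]=o["tool_pos"]
        W=T@np.array(c["tool_from_camera"])
    else:
        M=np.eye(4);M[:3,:3]=cv2.Rodrigues(np.array(c["rvec"],float))[0];M[:3,3]=np.ravel(c["tvec"]);W=np.linalg.inv(M)
    im,d=bot.capture(name)
    return im,d,f,c["cx"],c["cy"],W
def cloud(C):
    im,d,f,cx,cy,W=C
    v,u=np.mgrid[:384,:512]
    P=np.stack([(u-cx)/f*d,(v-cy)/f*d,d],-1)@W[:3,:3].T+W[:3,3]
    P[d<=0]=np.nan
    return P
def ray(C,u,v,z):
    im,d,f,cx,cy,W=C
    r=W[:3,:3]@np.array([(u-cx)/f,(v-cy)/f,1]);p=W[:3,3]
    return p+r*(z-p[2])/r[2]
E
python3 - <<'E'
from h import *
import pickle
o=bot.get_obs();print(o, bot.grip_point_offset)
for n in ("scene","side","wrist"):
    C=cam(n);pickle.dump(C,open(n+".pkl","wb"))
    cv2.imwrite(f"pics/{n}0.png",C[0][:,:,::-1]);print(n,C[5].round(2).tolist(),bot.calibration(n))
E
```

```text
{'time': 0.0, 'joint_positions': array([-1.46010695e-01,  3.42723212e-01,  1.52505162e+00, -2.63107954e-05,
        1.27541789e+00, -1.46022874e-01]), 'dq': array([-0.00174659, -0.00057585,  0.00065878, -0.00063946, -0.00217968,
        0.00046612]), 'tau': array([ 7.61924657e-04, -4.31245601e+01, -2.44219762e+01,  7.17750052e-02,
        5.59406646e-02, -1.04314388e-04]), 'tool_pos': array([5.24569001e+02, 7.19325815e-02, 2.26032650e+02]), 'tcp_rot': array([-3.14000595e+00, -2.07926302e-04,  1.57081602e+00]), 'contact_force': array([-0.55740743,  0.86000476, -0.61086472]), 'moment': array([-0.005432  , -0.04579386,  0.05082927]), 'finger_force': 0.0, 'grip_width': 92.08176834781906} -18.8
scene [[0.23, 0.79, -0.57, 1037.92], [0.97, -0.18, 0.14, -137.88], [0.01, -0.59, -0.81, 743.41], [0.0, 0.0, 0.0, 1.0]] {'vertical_fov': 56.06398666023868, 'cx': 256.13164873150777, 'cy': 195.31273331544776, 'rvec': array([ 2.0296437 ,  1.61611314, -0.51798477]), 'tvec': array([-107.15373345, -403.56999982, 1214.33049468])}
side [[-0.9, -0.32, 0.31, 216.77], [-0.44, 0.66, -0.61, 683.21], [-0.01, -0.68, -0.73, 837.85], [0.0, 0.0, 0.0, 1.0]] {'vertical_fov': 45.70757974192341, 'cx': 260.1878069308222, 'cy': 194.36374173536768, 'rvec': array([ 0.62185642, -2.69515238,  1.06238876]), 'tvec': array([506.99204927, 192.48080068, 960.03467841])}
wrist [[1.0, 0.0, -0.0, 524.52], [-0.0, -0.96, -0.29, 78.11], [-0.0, 0.29, -0.96, 383.9], [0.0, 0.0, 0.0, 1.0]] {'vertical_fov': 66.55513520366647, 'cx': 253.07228757966644, 'cy': 188.54072228656204, 'tool_from_camera': array([[-1.83983645e-04, -9.57690709e-01, -2.87799359e-01,
         7.80710608e+01],
       [ 9.99999977e-01, -1.45481203e-04, -1.55169367e-04,
        -3.13674820e-01],
       [ 1.06734865e-04, -2.87799381e-01,  9.57690715e-01,
        -1.57757454e+02],
       [ 0.00000000e+00,  0.00000000e+00,  0.00000000e+00,
         1.00000000e+00]])}
```

View pics/scene0.png

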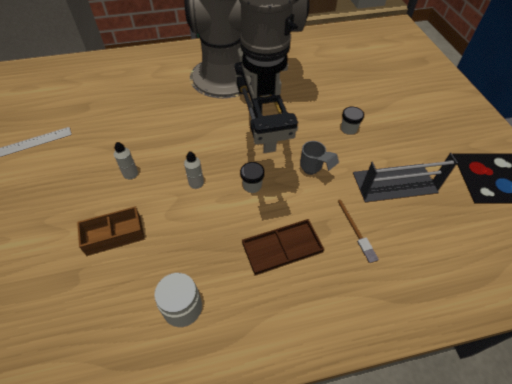

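View pics/side0.png

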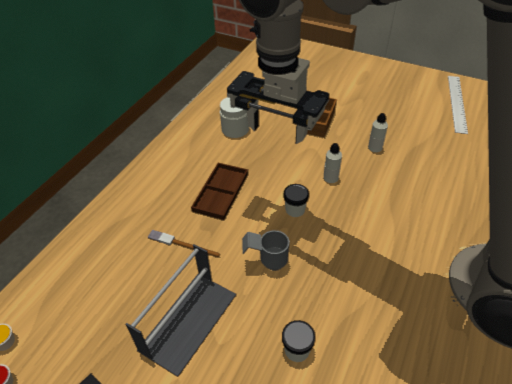

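Scene view: bottles at (125,160) and (194,170), tubs at (252,178) and (351,120), cup (313,157) with its lip to the right, tray (283,246), bin (111,230), rack (405,180), jar (178,298), brush (358,235). The side view shows the same objects: tubs (296,198) and (298,340), cup (272,250), bottles (333,165) and (378,133).

Run:
```python
from h import *
import pickle
pts=[]
for n in ("scene","side"):
    C=pickle.load(open(n+".pkl","rb"));P=cloud(C)
    t=P[...,2];print(n,"table z med",np.nanmedian(t[np.abs(t)<15]),np.nanstd(t[np.abs(t)<15]))
    for name,(u,v) in dict(scene=dict(bA=(121,147),bB=(190,157),tb=(252,170),ta=(352,114)),side=dict(tb=(296,192),ta=(299,331),bB=(334,149),bA=(380,118)))[n].items(): print(name,P[v,u].round(1), ray(C,u,v,P[v,u][2]).round(1))
    p=P.reshape(-1,3);p=np.c_[p,C[0].reshape(-1,3)];pts.append(p[(p[:,2]>8)&(p[:,2]<130)&(p[:,0]>250)&(p[:,0]<850)&(abs(p[:,1])<450)])
# top view height map 1px=1mm, both
H=np.zeros((600,900,3),np.uint8)
for i,p in enumerate(pts):
    for q in p: 
        cv2.circle(H,(int(q[1]+450),int(q[0]-250)),1,(int(q[2]*2),255*(i==0),255*(i==1)),-1)
m=cv2.morphologyEx((H.max(2)>0).astype(np.uint8),cv2.MORPH_CLOSE,np.ones((5,5)))
n,L,S,c=cv2.connectedComponentsWithStats(m)
A=np.vstack(pts)
for k in range(1,n):
    if S[k,4]<150: continue
    lab=L[np.clip(A[:,0].astype(int)-250,0,599),np.clip(A[:,1].astype(int)+450,0,899)]==k
    a=A[lab]
    if len(a)<5: continue
    r=cv2.minAreaRect(a[:,:2].astype(np.float32));print(len(a),"rect",np.round(r[0],1),np.round(r[1],1),round(r[2],1),"zmax",np.percentile(a[:,2],[50,95,100]).round(1))
cv2.imwrite("pics/top.png",cv2.resize(H,(800,533)))
pickle.dump(pts,open("pts.pkl","wb"))
```

```text
scene table z med -0.34743449984068775 2.090027626546087
bA [ 374.1 -312.5  107.3] [ 374.1 -312.5  107.3]
bB [ 445.7 -154.3  110.3] [ 445.7 -154.3  110.3]
tb [473.4 -11.2  57.8] [473.4 -11.2  57.8]
ta [334.7 309.7  58.6] [334.7 309.7  58.6]
side table z med -0.33816230201216513 2.629966634827055
tb [475.9 -10.4  60.3] [475.9 -10.4  60.3]
ta [332.9 309.7  62.1] [332.9 309.7  62.1]
bB [ 433.5 -138.6  108.6] [ 433.5 -138.6  108.6]
bA [ 368.  -305.8  107.7] [ 368.  -305.8  107.7]
1549 rect [332.3 315.5] [62.4 65.2] 62.8 zmax [59.  61.7 64. ]
1019 rect [ 368.6 -313.9] [38.  46.1] 48.1 zmax [ 65.7 110.4 116.6]
1021 rect [ 436.3 -149. ] [39.  48.8] 45.6 zmax [ 66.9 110.7 116.3]
2181 rect [471.8 163.7] [99.6 68.1] 29.6 zmax [61.7 87.8 93.3]
1239 rect [476.1 -10.1] [62.7 65.3] 62.2 zmax [58.5 61.7 63.8]
19 rect [512.9 384.3] [15.6 32. ] 26.9 zmax [ 8.7  9.8 10.6]
18 rect [525.1 414.8] [33.9 17.5] 18.2 zmax [ 8.3  9.5 11.2]
1947 rect [ 550.5 -357.4] [ 72.8 142.2] 6.6 zmax [30.7 45.4 47.9]
2254 rect [573.1 352.2] [199.2  46.4] 85.9 zmax [ 65.3 109.8 116.3]
409 rect [661.6 201.1] [178.3  26.5] 4.2 zmax [ 9.1 11.2 13.8]
1343 rect [668.4  18.5] [ 90.7 173.4] 6.7 zmax [15.7 19.2 22. ]
2719 rect [ 757.2 -219.9] [79.1 87.3] 48.4 zmax [87.8 91.3 93.2]
```

View pics/top.png

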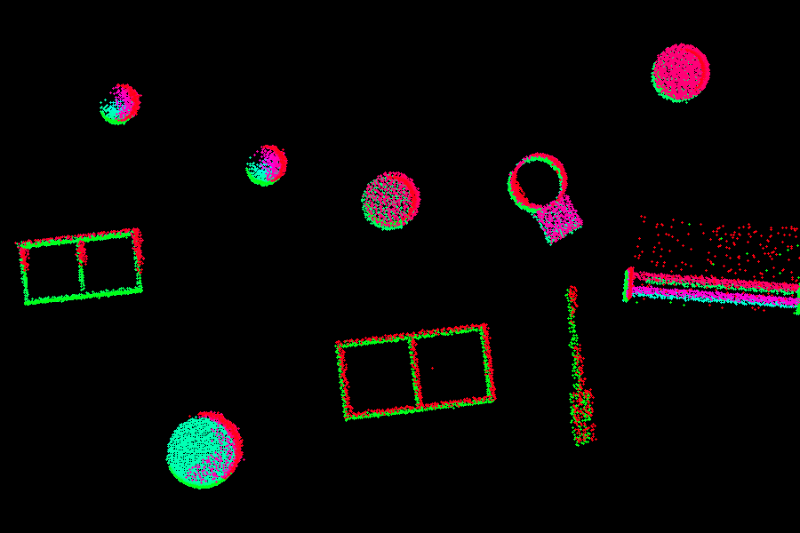

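The top view merges both clouds, and every outline is clear: the cup's lip points towards +x+y and the rack's rails lie on its +x side. Next I fit exact poses.

```bash
cat >> h.py <<'E'
def circ(p,r=None):
    from scipy.optimize import least_squares
    c=p[:,:2].mean(0)
    if r: s=least_squares(lambda q:np.hypot(*(p[:,:2]-q).T)-r,c,loss='soft_l1'); return s.x
    s=least_squares(lambda q:np.hypot(*(p[:,:2]-q[:2]).T)-q[2],[*c,25],loss='soft_l1'); return s.x
def go(x,y,z,yaw):
    """print tool-frame shift (cm) and turn (deg) from here to TCP target; yaw = world angle (deg) of closing line"""
    o=bot.get_obs();t=o["tcp_rot"][2]
    d=np.array([x,y,z])-o["tool_pos"]
    X=np.array([np.cos(t),np.sin(t),0]);Y=np.array([np.sin(t),-np.cos(t),0])
    cur=np.degrees(t)-90
    turn=-((yaw-cur+90)%180-90)
    print("t",round(o["time"],2),"shift",np.round([d@X/10,d@Y/10,-d[2]/10],2),"turn",round(turn,1))
E
python3 - <<'E'
from h import *
import pickle
G=[]
for n in ("scene","side"):
    C=pickle.load(open(n+".pkl","rb"));p=cloud(C).reshape(-1,3);p=p[np.isfinite(p).all(1)]
    near=lambda c,r,a,b:p[(np.hypot(p[:,0]-c[0],p[:,1]-c[1])<r)&(p[:,2]>a)&(p[:,2]<b)]
    print(n)
    for k,c in dict(ta=(332,315),tb=(476,-10)).items():
        q=near(c,45,54,66);print(k,"top rect",np.round(cv2.minAreaRect(q[:,:2].astype(np.float32))[:2],1).tolist(),q[:,:2].mean(0).round(1))
    for k,c in dict(ba=(368,-314),bb=(436,-149)).items(): print(k,circ(near(c,40,15,78),20).round(1))
    q=near((460,157),36,73,84);print("cup rim",circ(q).round(1))
    q=near((500,178),45,81,100);r=cv2.minAreaRect(q[:,:2].astype(np.float32));print("lip",q[:,:2].mean(0).round(1),r)
    for k,c,a,b in (("tray",(668,18),10,24),("bin",(550,-357),38,50)):
        q=near(c,115,a,b);print(k,cv2.minAreaRect(q[:,:2].astype(np.float32)))
    q=p[(abs(p[:,0]-575)<60)&(p[:,1]>240)&(p[:,1]<470)]
    u=q[(q[:,2]>98)&(q[:,2]<112)&(q[:,1]>262)&(q[:,1]<440)];l=q[(q[:,2]>44)&(q[:,2]<56)&(q[:,1]>262)&(q[:,1]<440)]
    for k,s in (("rail",u),("bar",l)):
        if len(s)>10: print(k,len(s),np.polyfit(s[:,1]-350,s[:,0],1).round(4),s[:,2].mean().round(1))
    s=q[q[:,2]>20];r=cv2.minAreaRect(s[:,:2].astype(np.float32));print("rack",r)
    s=q[(q[:,2]>60)];print("y ends",np.percentile(s[:,1],[0,1,99,100]).round(1))
E
```

```text
scene
ta top rect [[334.7, 313.9], [59.5, 61.2]] [335.7 313.1]
tb top rect [[478.0, -12.1], [59.5, 61.1]] [479.6 -12.4]
ba [ 367.2 -318.4]
bb [ 436.4 -152.3]
cup rim [458.8 154.1  30.1]
lip [500.2 176.7] ((496.4911193847656, 177.06167602539062), (30.202062606811523, 42.532142639160156), 27.96355438232422)
tray ((669.59912109375, 16.469497680664062), (88.81922149658203, 169.0989227294922), 6.695629119873047)
bin ((550.7300415039062, -359.9623107910156), (72.143798828125, 132.68138122558594), 7.19115686416626)
rail 247 [7.560000e-02 5.866521e+02] 106.8
bar 202 [7.83000e-02 5.71138e+02] 51.8
rack ((578.2492065429688, 353.2098388671875), (202.0304412841797, 36.25203323364258), 85.87901306152344)
y ends [251.7 252.5 452.2 454.1]
side
ta top rect [[330.9, 316.8], [60.1, 61.9]] [330.2 318.3]
tb top rect [[473.9, -9.0], [58.7, 62.3]] [473.9  -7.1]
ba [ 365.6 -316.8]
bb [ 435.1 -151. ]
cup rim [456.5 157.   30.5]
lip [495.5 179.3] ((486.62506103515625, 173.48263549804688), (49.088348388671875, 42.54920196533203), 28.71595573425293)
tray ((667.6663208007812, 18.61713409423828), (89.33146667480469, 171.1812744140625), 6.474812984466553)
bin ((528.8038330078125, -360.50494384765625), (28.572227478027344, 136.3640899658203), 6.2401123046875)
rail 396 [7.500000e-02 5.818731e+02] 107.5
bar 360 [7.660000e-02 5.662975e+02] 52.6
rack ((575.84716796875, 355.5502624511719), (201.38388061523438, 35.61733627319336), 85.79945373535156)
y ends [255.4 257.1 456.3 457.1]
```

```bash
python3 -m crank '[[[1,-0.2,-1,2,-1.3],[1,-0.4,-2,4,-2.6],[1,-0.6,-3,6,-4],[1,-0.8,-4,8,-5.3],[1,-1.05,-4.9,10,-6.6],[1,-1.05,-4.9,11,-6.6],[1,-1.05,-4.9,12,-6.6],[1,-1.05,-4.9,12,-6.6],[1,-1.05,-4.9,12,-6.6],[1,-1.05,-4.9,12,-6.6]]]'
python3 - <<'E'
from h import *
go(476,-10.5,34,6.6)
C=cam("wrist");cv2.imwrite("pics/w1.png",C[0][:,:,::-1])
p=cloud(C).reshape(-1,3);p=p[np.isfinite(p).all(1)]
q=p[(p[:,2]>54)&(p[:,2]<66)&(np.hypot(p[:,0]-476,p[:,1]+10.5)<45)]
print(len(q),cv2.minAreaRect(q[:,:2].astype(np.float32)))
E
```

```text
time: 1.15
tool_pos: [476.8, -10.5, 107.4]
tcp_rot: [3.14, 0.0, 1.686]
contact_force: [1.4, 0.6, 0.2]
grip_width: 91.6
finger_force: 0.0
t 1.15 shift [ 0.01 -0.08  7.34] turn 0.0
4993 ((476.54925537109375, -10.093093872070312), (60.97565460205078, 60.82654571533203), 40.275699615478516)
```

```bash
python3 -m crank '[[[1,0,0,1.5,0],[1,0,0,3,0],[1,0,0,4.5,0],[1,0,0,5.8,0],[1,0,0,6.6,0],[1,0,0,7.1,0],[1,0,0,7.3,0],[1,0,0,7.3,0],[0,0,0,7.3,0],[0,0,0,7.3,0]]]'
python3 -m crank '[[[0,0,0,0,0],[0,0,0,0,0],[0,0,0,0,0],[0,0,0,0,0],[0,0,0,-0.3,0],[0,0,0,-0.8,0],[0,0,0,-1.8,0],[0,0,0,-3,0],[0,0,0,-4,0],[0,0,0,-5,0]]]'
python3 -c "
from h import *
go(673.3,-23.2,60,6.6)"
```

```text
time: 2.2
tool_pos: [476.3, -10.5, 34.2]
tcp_rot: [3.141, 0.0, 1.686]
contact_force: [-0.6, -0.2, 0.1]
grip_width: 79.8
finger_force: 0.0
time: 3.2
tool_pos: [476.1, -10.5, 84.8]
tcp_rot: [3.141, 0.0, 1.686]
contact_force: [-0.2, 0.5, -1.5]
grip_width: 61.1
finger_force: 30.0
t 3.2 shift [-3.53 19.44  2.48] turn 0.0
```

```bash
python3 -m crank '[[[0,-0.2,1,0,0],[0,-0.5,3,0,0],[0,-1,5.5,0,0],[0,-1.5,8.5,0,0],[0,-2.1,11.5,0,0],[0,-2.6,14.5,0,0],[0,-3.1,17,0.5,0],[0,-3.4,18.7,1,0],[0,-3.53,19.4,1.8,0],[0,-3.53,19.44,2.5,0]]]'
python3 -m crank '[[[0,0,0,0,0],[0,0,0,0.4,0],[0,0,0,0.8,0],[0,0,0,1.2,0],[0,0,0,1.5,0],[0,0,0,1.7,0],[0,0,0,1.9,0],[0,0,0,2,0],[0,0,0,2.05,0],[0,0,0,2.1,0]]]'
python3 -c "
from h import *
go(673.3,-23.2,38,6.6);print(bot.get_obs()['contact_force'])
C=cam('wrist');cv2.imwrite('pics/w2.png',C[0][:,:,::-1])"
```

```text
time: 4.2
tool_pos: [673.4, -23.2, 57.2]
tcp_rot: [-3.141, -0.0, 1.686]
contact_force: [0.3, 0.7, -2.0]
grip_width: 61.5
finger_force: 30.0
time: 5.2
tool_pos: [673.3, -23.2, 37.9]
tcp_rot: [3.141, 0.0, 1.686]
contact_force: [-1.1, 0.4, 2.5]
grip_width: 61.3
finger_force: 30.0
t 5.2 shift [ 0.    0.   -0.01] turn 0.0
[-1.14907905  0.38106877  2.5469334 ]
```

View pics/w2.png

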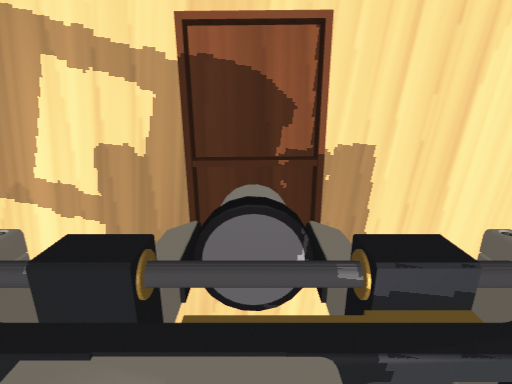

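Tub centred in its bay around (255,255), touching the floor. Release and go for tub_a.

```bash
python3 -m crank '[[[1,0,0,0,0],[1,0,0,0,0],[1,0,0,0,0],[1,0,0,0,0],[1,0,0,-0.5,0],[1,0,0,-2,0],[1,0,0,-4.5,0],[1,0,0,-7,0],[1,0,0,-9.5,0],[1,0,0,-11.5,0]]]'
python3 -c "
from h import *
go(332.8,315.4,110,6.6)"
```

```text
time: 6.25
tool_pos: [673.8, -23.3, 156.1]
tcp_rot: [3.138, 0.001, 1.686]
contact_force: [-0.1, 0.2, -0.1]
grip_width: 91.8
finger_force: 0.0
t 6.25 shift [ 37.56 -29.98   4.61] turn 0.0
```

```bash
python3 -m crank '[[[1,1,-0.8,0,0],[1,3.5,-2.8,0,0],[1,7,-5.5,0,0],[1,11,-8.7,0,0],[1,15,-12,0,0],[1,19,-15.2,0,0],[1,23,-18.4,0,0],[1,27,-21.5,0,0],[1,30.5,-24.3,0,0],[1,33,-26.3,0,0]]]'
python3 -c "
from h import *
go(332.8,315.4,110,6.6)"
```

```text
time: 7.25
tool_pos: [371.9, 276.2, 154.2]
tcp_rot: [3.14, -0.001, 1.687]
contact_force: [0.1, 0.6, -0.1]
grip_width: 91.7
finger_force: 0.0
t 7.25 shift [ 4.35 -3.43  4.42] turn 0.1
```

```bash
python3 -m crank '[[[1,1.5,-1.2,0.5,0],[1,3,-2.4,1,0],[1,4,-3.2,2,0],[1,4.5,-3.6,3,0],[1,4.56,-3.68,4,0],[1,4.56,-3.68,4.6,0],[1,4.56,-3.68,4.6,0],[1,4.56,-3.68,4.6,0],[1,4.56,-3.68,4.6,0],[1,4.56,-3.68,4.6,0]]]'
python3 - <<'E'
from h import *
go(332.8,315.4,34,6.6)
C=cam("wrist");p=cloud(C).reshape(-1,3);p=p[np.isfinite(p).all(1)]
q=p[(p[:,2]>54)&(p[:,2]<66)&(np.hypot(p[:,0]-333,p[:,1]-315.5)<45)]
print(len(q),cv2.minAreaRect(q[:,:2].astype(np.float32)))
E
```

```text
time: 8.25
tool_pos: [332.6, 315.4, 107.0]
tcp_rot: [3.141, -0.0, 1.685]
contact_force: [-0.7, 0.1, 0.7]
grip_width: 91.5
finger_force: 0.0
t 8.25 shift [-0.    0.02  7.3 ] turn -0.0
5019 ((332.1004943847656, 316.3719177246094), (60.96125793457031, 61.19256591796875), 43.98569869995117)
```

```bash
python3 -m crank '[[[1,0,0,1.5,0],[1,0,0,3,0],[1,0,0,4.5,0],[1,0,0,5.8,0],[1,0,0,6.6,0],[1,0,0,7.1,0],[1,0,0,7.3,0],[1,0,0,7.3,0],[0,0,0,7.3,0],[0,0,0,7.3,0]]]'
python3 -m crank '[[[0,0,0,0,0],[0,0,0,0,0],[0,0,0,0,0],[0,0,0,0,0],[0,0,0,-0.3,0],[0,0,0,-1,0],[0,0,0,-3,0],[0,0,0,-6,0],[0,0,0,-9.5,0],[0,0,0,-13,0]]]'
python3 -c "
from h import *
go(663.9,58.2,70,6.6)"
```

```text
time: 9.3
tool_pos: [332.5, 315.6, 34.2]
tcp_rot: [3.141, -0.0, 1.686]
contact_force: [0.4, -0.3, -0.4]
grip_width: 80.0
finger_force: 0.0
time: 10.3
tool_pos: [331.8, 315.2, 165.3]
tcp_rot: [-3.141, 0.0, 1.686]
contact_force: [-0.1, 0.7, -1.6]
grip_width: 61.3
finger_force: 30.0
t 10.3 shift [-29.34  30.04   9.53] turn -0.0
```

```bash
python3 -m crank '[[[0,-1,1,0,0],[0,-3,3,0,0],[0,-6,6.1,0,0],[0,-9,9.2,0,0],[0,-12.5,12.8,0,0],[0,-16,16.3,0,0],[0,-19.5,20,0,0],[0,-22.5,23,0.5,0],[0,-25,25.6,1,0],[0,-27,27.6,2,0]]]'
python3 -m crank '[[[0,-1.3,1.3,1,0],[0,-2,2.1,2,0],[0,-2.3,2.35,3.5,0],[0,-2.4,2.4,5,0],[0,-2.4,2.4,6.5,0],[0,-2.4,2.4,7.5,0],[0,-2.4,2.4,7.5,0],[0,-2.4,2.4,7.5,0],[0,-2.4,2.4,7.5,0],[0,-2.4,2.4,7.5,0]]]'
python3 -c "
from h import *
go(663.9,58.2,38,6.6)"
```

```text
time: 11.3
tool_pos: [639.1, 76.5, 143.0]
tcp_rot: [3.141, 0.0, 1.684]
contact_force: [0.3, 0.3, -1.3]
grip_width: 61.2
finger_force: 30.0
time: 12.3
tool_pos: [664.5, 58.0, 69.7]
tcp_rot: [3.14, 0.0, 1.686]
contact_force: [1.2, 0.1, -1.6]
grip_width: 61.0
finger_force: 30.0
t 12.3 shift [ 0.03 -0.06  3.17] turn 0.0
```

```bash
python3 -m crank '[[[0,0,0,0.6,0],[0,0,0,1.3,0],[0,0,0,1.9,0],[0,0,0,2.3,0],[0,0,0,2.6,0],[0,0,0,2.8,0],[0,0,0,3,0],[0,0,0,3.1,0],[0,0,0,3.15,0],[0,0,0,3.2,0]]]'
python3 -m crank '[[[1,0,0,0,0],[1,0,0,0,0],[1,0,0,0,0],[1,0,0,0,0],[1,0,0,-0.5,0],[1,0,0,-2,0],[1,0,0,-4.5,0],[1,0,0,-7.5,0],[1,0,0,-11,0],[1,0,0,-14,0]]]'
python3 - <<'E'
from h import *
go(435.8,-151.7,160,6.6)
C=cam("wrist");cv2.imwrite('pics/w3.png',C[0][:,:,::-1])
E
```

```text
time: 13.3
tool_pos: [664.1, 57.9, 37.9]
tcp_rot: [3.141, 0.0, 1.686]
contact_force: [-4.9, 0.2, 8.5]
grip_width: 61.6
finger_force: 30.0
time: 14.3
tool_pos: [664.4, 57.9, 180.2]
tcp_rot: [3.139, 0.0, 1.686]
contact_force: [0.4, 0.2, 0.3]
grip_width: 91.7
finger_force: 0.0
t 14.3 shift [-18.19 -25.11   2.02] turn -0.0
```

View pics/w3.png

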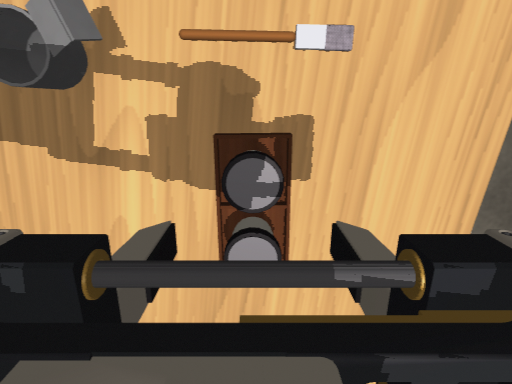

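Both tubs are upright in their bays: (253,182) and (253,245). Next, bottle_b.

```bash
python3 -m crank '[[[1,-0.7,-1,0,0],[1,-2,-3,0,0],[1,-4,-5.8,0,0],[1,-6.5,-9,0,0],[1,-9,-12.4,0,0],[1,-11.5,-16,0,0],[1,-14,-19.4,0,0],[1,-16,-22.2,0.5,0],[1,-17.5,-24.1,1,0],[1,-18.2,-25.1,2,0]]]'
python3 -m crank '[[[1,0,0,1,0],[1,0,0,2,0],[1,0,0,3,0],[1,0,0,3.5,0],[1,0,0,3.5,0],[1,0,0,3.5,0],[1,0,0,3.5,0],[1,0,0,3.5,0],[1,0,0,3.5,0],[1,0,0,3.5,0]]]'
python3 - <<'E'
from h import *
go(435.8,-151.7,55,6.6)
C=cam("wrist");p=cloud(C).reshape(-1,3);p=p[np.isfinite(p).all(1)]
for a,b in((20,75),(100,120)):
    q=p[(p[:,2]>a)&(p[:,2]<b)&(np.hypot(p[:,0]-436,p[:,1]+152)<45)]
    print(len(q),circ(q,20) if a<50 else q.mean(0),cv2.minAreaRect(q[:,:2].astype(np.float32)))
E
```

```text
time: 15.35
tool_pos: [434.9, -153.4, 158.3]
tcp_rot: [3.139, 0.002, 1.684]
contact_force: [0.7, -0.1, 1.2]
grip_width: 91.6
finger_force: 0.0
time: 16.35
tool_pos: [435.7, -151.8, 121.9]
tcp_rot: [3.141, 0.0, 1.686]
contact_force: [-0.0, -0.6, 0.4]
grip_width: 91.8
finger_force: 0.0
t 16.35 shift [0.01 0.01 6.69] turn -0.0
723 [ 436.56863552 -151.40691556] ((435.1430969238281, -139.1668243408203), (39.40178680419922, 16.263811111450195), 6.366126537322998)
1000 [ 436.05386705 -147.80862501  109.93757667] ((436.46600341796875, -151.02268981933594), (23.22446632385254, 23.09255599975586), 62.493682861328125)
```

```bash
python3 -m crank '[[[1,0,0,1.2,0],[1,0,0,2.5,0],[1,0,0,3.8,0],[1,0,0,5,0],[1,0,0,6,0],[1,0,0,6.5,0],[1,0,0,6.7,0],[0.6,0,0,6.7,0],[0,0,0,6.7,0],[0,0,0,6.7,0]]]'
python3 -m crank '[[[0,0,0,0,0],[0,0,0,0,0],[0,0,0,0,0],[0,0,0,0,0],[0,0,0,0,0],[0,0,0,-0.3,0],[0,0,0,-1,0],[0,0,0,-3,0],[0,0,0,-5.5,0],[0,0,0,-8,0]]]'
python3 -c "
from h import *
go(553.5,-390.5,115,7)"
```

```text
time: 17.4
tool_pos: [435.9, -151.9, 55.1]
tcp_rot: [3.141, 0.001, 1.686]
contact_force: [-0.0, -0.8, -1.4]
grip_width: 72.2
finger_force: 0.0
time: 18.4
tool_pos: [435.4, -151.7, 136.0]
tcp_rot: [-3.141, -0.0, 1.686]
contact_force: [0.6, -0.0, -0.2]
grip_width: 39.8
finger_force: 30.0
t 18.4 shift [-25.08   8.99   2.1 ] turn -0.4
```

```bash
python3 -m crank '[[[0,-0.8,0.3,0,0],[0,-2.5,0.9,0,0],[0,-5,1.8,0,0],[0,-8,2.9,0,0],[0,-11.5,4.1,0,0],[0,-15,5.4,0,0],[0,-18.5,6.6,0,0],[0,-21.5,7.7,0,0],[0,-23.7,8.5,0,0],[0,-25.05,9,0,0]]]'
python3 -m crank '[[[0,0,0,0,0],[0,0,0,0,0],[0,0,0,0.5,0],[0,0,0,1,0],[0,0,0,1.5,0],[0,0,0,2,0],[0,0,0,2,0],[0,0,0,2,0],[0,0,0,2,0],[0,0,0,2,0]]]'
python3 - <<'E'
from h import *
go(553.5,-390.5,59,7)
C=cam("wrist");cv2.imwrite('pics/w4.png',C[0][:,:,::-1])
p=cloud(C).reshape(-1,3);p=p[np.isfinite(p).all(1)]
q=p[(p[:,2]>38)&(p[:,2]<50)&(np.hypot(p[:,0]-550,p[:,1]+358)<100)];print(cv2.minAreaRect(q[:,:2].astype(np.float32)))
E
```

```text
time: 19.4
tool_pos: [553.8, -392.2, 133.1]
tcp_rot: [-3.141, -0.001, 1.685]
contact_force: [-0.2, 0.3, -0.8]
grip_width: 39.5
finger_force: 30.0
time: 20.4
tool_pos: [553.9, -390.4, 115.1]
tcp_rot: [3.141, 0.0, 1.686]
contact_force: [-0.1, -0.7, -1.6]
grip_width: 39.4
finger_force: 30.0
t 20.4 shift [-0.01 -0.04  5.61] turn -0.4
((550.0084228515625, -353.2817687988281), (68.22868347167969, 120.29129791259766), 6.5276618003845215)
```

View pics/w4.png

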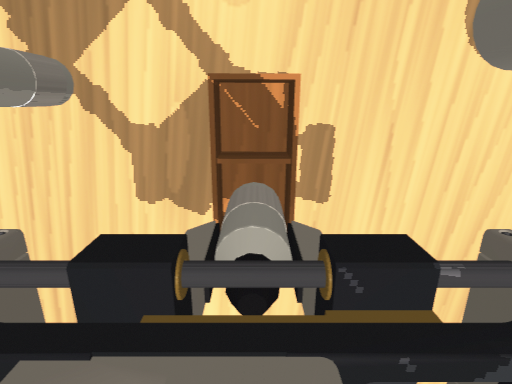

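The bottle (255,230) is lined up over the near bay, and the measured bin centre agrees. Lower it.

```bash
python3 -m crank '[[[0,0,0,0.8,0],[0,0,0,1.8,0],[0,0,0,2.8,0],[0,0,0,3.7,0],[0,0,0,4.4,0],[0,0,0,4.9,0],[0,0,0,5.2,0],[0,0,0,5.4,0],[0,0,0,5.55,0],[0,0,0,5.6,0]]]'
python3 -m crank '[[[0,0,0,0,0],[0.7,0,0,0,0],[0.9,0,0,0,0],[0.9,0,0,0,0],[0.9,0,0,0,0],[0.9,0,0,-0.5,0],[0.9,0,0,-2.5,0],[0.9,0,0,-5,0],[0.9,0,0,-8,0],[0.9,0,0,-11,0]]]'
python3 -c "
from h import *
go(366.4,-317.6,160,7)"
```

```text
time: 21.45
tool_pos: [553.9, -390.3, 58.9]
tcp_rot: [3.141, 0.0, 1.686]
contact_force: [-0.2, -0.0, -1.2]
grip_width: 39.3
finger_force: 30.0
time: 22.45
tool_pos: [553.7, -390.2, 170.1]
tcp_rot: [3.142, -0.0, 1.686]
contact_force: [0.0, -0.9, 0.5]
grip_width: 82.5
finger_force: 0.0
t 22.45 shift [  9.36 -17.77   1.01] turn -0.4
```

```bash
python3 -m crank '[[[1,0.5,-0.8,0,0],[1,1.5,-2.8,0,0],[1,3,-5.7,0,0],[1,4.7,-9,0,0],[1,6.4,-12.2,0,0],[1,7.8,-14.9,0,0],[1,8.8,-16.8,0,0],[1,9.36,-17.8,1,0],[1,9.36,-17.8,3,0],[1,9.36,-17.8,4.8,0]]]'
python3 - <<'E'
from h import *
go(366.4,-317.6,55,6.6)
C=cam("wrist");p=cloud(C).reshape(-1,3);p=p[np.isfinite(p).all(1)]
for a,b in((20,75),(100,120)):
    q=p[(p[:,2]>a)&(p[:,2]<b)&(np.hypot(p[:,0]-366,p[:,1]+317)<45)]
    print(len(q),circ(q,20) if a<50 else cv2.minAreaRect(q[:,:2].astype(np.float32)))
q=p[(p[:,2]>90)&(p[:,0]>500)];print(len(q),q.mean(0) if len(q) else '')
E
```

```text
time: 23.45
tool_pos: [366.1, -318.0, 121.1]
tcp_rot: [3.14, 0.002, 1.686]
contact_force: [0.2, -0.4, 0.2]
grip_width: 91.8
finger_force: 0.0
t 23.45 shift [0.03 0.03 6.61] turn -0.0
734 [ 367.32776568 -317.37166785]
1004 ((367.0730285644531, -316.6434326171875), (23.049650192260742, 22.75527000427246), 16.438631057739258)
0
```

```bash
python3 -m crank '[[[1,0,0.05,1.2,0],[1,0,0.05,2.5,0],[1,0,0.05,3.8,0],[1,0,0.05,5,0],[1,0,0.05,6,0],[1,0,0.05,6.5,0],[1,0,0.05,6.7,0],[0.6,0,0.05,6.7,0],[0,0,0.05,6.7,0],[0,0,0.05,6.7,0]]]'
python3 -m crank '[[[0,0,0,0,0],[0,0,0,0,0],[0,0,0,0,0],[0,0,0,0,0],[0,0,0,0,0],[0,0,0,-0.3,0],[0,0,0,-1,0],[0,0,0,-3,0],[0,0,0,-5.5,0],[0,0,0,-8,0]]]'
python3 -c "
from h import *
go(545.8,-326.9,115,6.6)"
```

```text
time: 24.5
tool_pos: [366.9, -317.9, 54.2]
tcp_rot: [3.141, 0.001, 1.686]
contact_force: [-0.6, 0.7, 0.3]
grip_width: 72.2
finger_force: 0.0
time: 25.5
tool_pos: [366.6, -317.5, 134.9]
tcp_rot: [-3.141, -0.0, 1.686]
contact_force: [0.6, -0.5, -1.1]
grip_width: 39.6
finger_force: 30.0
t 25.5 shift [-2.99 17.7   1.99] turn -0.0
```

```bash
python3 -m crank '[[[0,-0.1,0.7,0,0],[0,-0.3,2,0,0],[0,-0.7,4,0,0],[0,-1.1,6.5,0,0],[0,-1.6,9.2,0,0],[0,-2,12,0,0],[0,-2.4,14.4,0,0],[0,-2.7,16.2,0,0],[0,-2.9,17.3,0,0],[0,-2.9,17.7,0.3,0]]]'
python3 -m crank '[[[0,0,0,0.2,0],[0,0,0,0.7,0],[0,0,0,1.2,0],[0,0,0,1.7,0],[0,0,0,1.7,0],[0,0,0,1.7,0],[0,0,0,1.7,0],[0,0,0,1.7,0],[0,0,0,1.7,0],[0,0,0,1.7,0]]]'
python3 -c "
from h import *
go(545.8,-326.9,58,6.6)"
```

```text
time: 26.5
tool_pos: [547.3, -325.4, 128.9]
tcp_rot: [-3.141, -0.001, 1.687]
contact_force: [0.3, -0.1, -0.5]
grip_width: 39.7
finger_force: 30.0
time: 27.5
tool_pos: [545.9, -326.2, 113.9]
tcp_rot: [3.141, 0.0, 1.686]
contact_force: [0.2, -0.4, -1.0]
grip_width: 39.8
finger_force: 30.0
t 27.5 shift [-0.07 -0.02  5.59] turn 0.0
```

```bash
python3 -m crank '[[[0,0,0,0.8,0],[0,0,0,1.8,0],[0,0,0,2.8,0],[0,0,0,3.7,0],[0,0,0,4.4,0],[0,0,0,4.9,0],[0,0,0,5.2,0],[0,0,0,5.45,0],[0,0,0,5.6,0],[0,0,0,5.65,0]]]'
python3 -m crank '[[[0,0,0,0,0],[0.7,0,0,0,0],[0.9,0,0,0,0],[0.9,0,0,0,0],[0.9,0,0,0,0],[0.9,0,0,-0.5,0],[0.9,0,0,-2.5,0],[0.9,0,0,-5,0],[0.9,0,0,-8,0],[0.9,0,0,-11,0]]]'
python3 - <<'E'
from h import *
go(457.6,155.6,160,118.5)
go(457.6,155.6,160,-61.5)
print(bot.get_obs()['joint_positions'])
C=cam("scene");cv2.imwrite('pics/s2.png',C[0][:,:,::-1])
E
```

```text
time: 28.5
tool_pos: [546.1, -326.3, 57.7]
tcp_rot: [3.141, 0.001, 1.686]
contact_force: [0.0, -0.5, 3.9]
grip_width: 39.3
finger_force: 30.0
time: 29.5
tool_pos: [545.7, -326.0, 168.6]
tcp_rot: [-3.142, -0.0, 1.686]
contact_force: [1.2, -0.5, 0.1]
grip_width: 82.1
finger_force: 0.0
t 29.5 shift [48.86 -3.22  0.86] turn 68.1
t 29.5 shift [48.86 -3.22  0.86] turn 68.1
[-6.58989327e-01  5.91303257e-01  1.27918637e+00  3.69433776e-06
  1.27119847e+00 -7.74230000e-01]
```

View pics/s2.png

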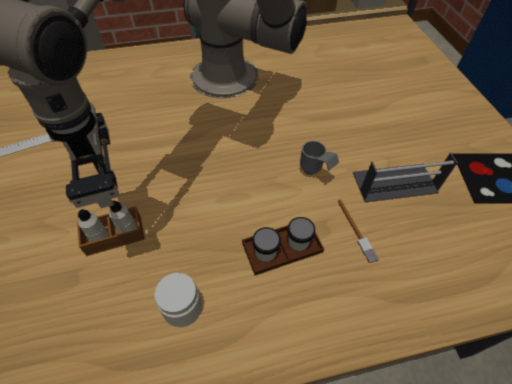

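Both tubs (267,243)/(300,233) and both bottles (92,225)/(122,215) stand in their bays. Next, the cup.

```bash
python3 -m crank '[[[1,1,0,0,2],[1,3.5,-0.2,0,6],[1,7,-0.4,0,13],[1,11,-0.6,0,20],[1,15,-0.9,0,27],[1,19,-1.2,0,34],[1,23,-1.5,0,41],[1,27,-1.7,0,48],[1,31,-2,0,55],[1,35,-2.3,0,61]]]'
python3 -c "
from h import *
go(457.6,155.6,140,-61.5)"
```

```text
time: 30.55
tool_pos: [482.4, 20.4, 167.7]
tcp_rot: [3.141, -0.001, 0.616]
contact_force: [0.4, 1.2, -0.1]
grip_width: 91.9
finger_force: 0.0
t 30.55 shift [  5.79 -12.47   2.77] turn 6.8
```

```bash
python3 -m crank '[[[1,1.5,-3,0,3],[1,3,-6,0,6],[1,4.2,-9,0,6.8],[1,5.2,-11.2,0.5,6.8],[1,5.75,-12.3,1.2,6.8],[1,5.75,-12.4,2,6.8],[1,5.75,-12.4,2.7,6.8],[1,5.75,-12.4,2.7,6.8],[1,5.75,-12.4,2.7,6.8],[1,5.75,-12.4,2.7,6.8]]]'
python3 - <<'E'
from h import *
go(457.6,155.6,50,-61.5)
C=cam("wrist");cv2.imwrite('pics/w5.png',C[0][:,:,::-1]);p=cloud(C).reshape(-1,3);p=p[np.isfinite(p).all(1)]
q=p[(p[:,2]>74)&(p[:,2]<80)&(np.hypot(p[:,0]-457,p[:,1]-156)<36)];print(circ(q))
q=p[(p[:,2]>83)&(p[:,2]<100)&(np.hypot(p[:,0]-497,p[:,1]-178)<45)];print(cv2.minAreaRect(q[:,:2].astype(np.float32)),q.mean(0))
E
```

```text
time: 31.55
tool_pos: [457.8, 152.5, 140.4]
tcp_rot: [3.141, -0.0, 0.501]
contact_force: [-0.2, 0.7, 0.9]
grip_width: 91.8
finger_force: 0.0
t 31.55 shift [ 0.13 -0.28  9.04] turn 0.2
[456.69860111 154.94520722  29.35031086]
((497.9032897949219, 177.97903442382812), (24.22536849975586, 40.17597198486328), 28.49428367614746) [499.16990763 178.60337032  87.34649083]
```

View pics/w5.png

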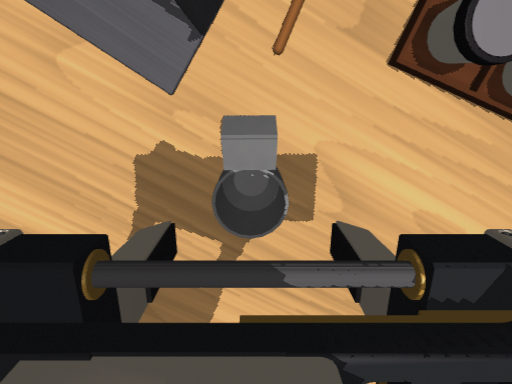

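Cup at (251,200) with its lip straight up in the image, centred between the fingers.

```bash
python3 -m crank '[[[1,0.1,-0.25,1.5,0],[1,0.1,-0.25,3.5,0],[1,0.1,-0.25,5.5,0],[1,0.1,-0.25,7,0],[1,0.1,-0.25,8,0],[1,0.1,-0.25,8.7,0],[1,0.1,-0.25,9,0],[1,0.1,-0.25,9.05,0],[0.6,0.1,-0.25,9.05,0],[0,0.1,-0.25,9.05,0]]]'
python3 -m crank '[[[0,0,0,0,0],[0,0,0,0,0],[0,0,0,0,0],[0,0,0,0,0],[0,0,0,-0.3,0],[0,0,0,-1,0],[0,0,0,-3,0],[0,0,0,-5.5,0],[0,0,0,-8.5,0],[0,0,0,-11,0]]]'
python3 - <<'E'
from h import *
go(533.2,358.2,131,-94.3)
C=cam("scene");p=cloud(C).reshape(-1,3)
E
```

```text
time: 32.6
tool_pos: [457.4, 155.9, 50.2]
tcp_rot: [3.141, -0.001, 0.503]
contact_force: [-0.5, 0.0, 0.1]
grip_width: 80.2
finger_force: 0.0
time: 33.6
tool_pos: [457.0, 155.9, 161.6]
tcp_rot: [3.141, -0.001, 0.503]
contact_force: [0.7, -0.4, -1.5]
grip_width: 62.1
finger_force: 30.0
t 33.6 shift [ 16.42 -14.06   3.06] turn 33.1
```

```bash
python3 -m crank '[[[0,0.3,-0.3,-2,2],[0,1.5,-1.2,-3,6],[0,3.5,-3,-3,11],[0,6,-5,-3,17],[0,8.5,-7.3,-3,23],[0,11,-9.5,-3,28],[0,13.3,-11.4,-3,32],[0,15.1,-12.9,-3,33.1],[0,16.1,-13.8,-3,33.1],[0,16.4,-14,-3,33.1]]]'
python3 -m crank '[[[0,0,0,0.5,0],[0,0,0,1.2,0],[0,0,0,2,0],[0,0,0,3,0],[0,0,0,4,0],[0,0,0,5,0],[0,0,0,5,0],[0,0,0,5,0],[0,0,0,5,0],[0,0,0,5,0]]]'
python3 - <<'E'
from h import *
go(533.2,358.2,71,-94.3)
for n in ("scene","side","wrist"):
    C=cam(n);p=cloud(C).reshape(-1,3);p=p[np.isfinite(p).all(1)]
    cv2.imwrite(f'pics/h_{n}.png',C[0][:,:,::-1])
    q=p[(abs(p[:,0]-575)<60)&(p[:,1]>250)&(p[:,1]<455)]
    u=q[(q[:,2]>100)&(q[:,2]<112)&(q[:,1]>262)&(q[:,1]<440)&(abs(q[:,0]-584.3-.075*(q[:,1]-350))<9)]
    if len(u)>10: print(n,"rail",len(u),np.polyfit(u[:,1]-358,u[:,0],1).round(4),u[:,2].max())
    # top corner of lip strap
    q=p[(abs(p[:,1]-355)<32)&(abs(p[:,0]-587)<15)&(p[:,2]>140)&(p[:,2]<180)]
    if len(q): t=q[q[:,2]>np.percentile(q[:,2],99)-4];print("strap top",len(q),t.mean(0).round(1),q[:,1].min(),q[:,1].max())
E
```

```text
time: 34.65
tool_pos: [533.1, 358.8, 189.1]
tcp_rot: [3.141, 0.001, -0.074]
contact_force: [-0.1, 0.4, -0.8]
grip_width: 62.4
finger_force: 30.0
time: 35.65
tool_pos: [533.6, 357.7, 140.3]
tcp_rot: [-3.141, -0.001, -0.075]
contact_force: [0.7, -0.3, -1.8]
grip_width: 62.0
finger_force: 30.0
t 35.65 shift [-0.05 -0.04  6.93] turn 0.0
scene rail 247 [7.73000e-02 5.87356e+02] 111.38080917958348
strap top 232 [585.4 351.8 178.1] 331.78965945024106 373.2879475378442
side rail 84 [5.580000e-02 5.835701e+02] 111.18309855504253
wrist rail 2193 [7.5600e-02 5.8524e+02] 110.91862439619823
strap top 5263 [582.3 354.7 178.2] 333.2987926539321 375.10210105416934
```

View pics/h_side.png

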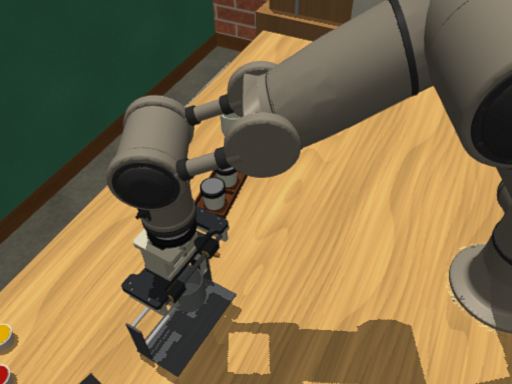

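View pics/h_wrist.png

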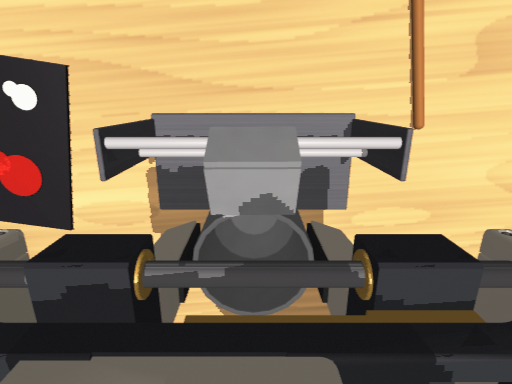

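The cup is level in front of the rail, with the strap at (252,160) over the rail and the lip beyond it. Lower to just above contact.

```bash
python3 -m crank '[[[0,0,0,0.6,0],[0,0,0,1.4,0],[0,0,0,2.3,0],[0,0,0,3.2,0],[0,0,0,4.1,0],[0,0,0,4.9,0],[0,0,0,5.5,0],[0,0,0,6,0],[0,0,0,6.3,0],[0,0,0,6.4,0]]]'
python3 -m crank '[[[0,0,0,0,0],[0,0,0,0.05,0],[0,0,0,0.1,0],[0,0,0,0.15,0],[0,0,0,0.2,0],[0,0,0,0.2,0],[0,0,0,0.2,0],[0,0,0,0.2,0],[0,0,0,0.2,0],[0,0,0,0.2,0]]]'
```

```text
time: 36.8
tool_pos: [533.3, 357.6, 75.5]
tcp_rot: [3.142, 0.0, -0.075]
contact_force: [-0.1, -0.1, -0.7]
grip_width: 62.5
finger_force: 30.0
time: 37.8
tool_pos: [533.5, 357.6, 73.9]
tcp_rot: [-3.141, -0.001, -0.075]
contact_force: [0.9, 0.1, -0.1]
grip_width: 62.9
finger_force: 30.0
```

```bash
python3 -m crank '[[[0,0,0,0.03,0],[0,0,0,0.06,0],[0,0,0,0.1,0],[0,0,0,0.1,0],[0,0,0,0.1,0],[0,0,0,0.1,0],[0,0,0,0.1,0],[0,0,0,0.1,0],[0,0,0,0.1,0],[0,0,0,0.1,0]]]'
python3 -m crank '[[[0,0,0,0.03,0],[0,0,0,0.06,0],[0,0,0,0.1,0],[0,0,0,0.1,0],[0,0,0,0.1,0],[0,0,0,0.1,0],[0,0,0,0.1,0],[0,0,0,0.1,0],[0,0,0,0.1,0],[0,0,0,0.1,0]]]'
```

```text
time: 38.8
tool_pos: [533.7, 357.6, 73.0]
tcp_rot: [-3.141, -0.001, -0.075]
contact_force: [3.6, 0.3, 3.2]
grip_width: 62.2
finger_force: 30.0
time: 39.8
tool_pos: [533.9, 357.7, 72.3]
tcp_rot: [-3.141, -0.002, -0.075]
contact_force: [3.9, 0.7, 4.9]
grip_width: 62.6
finger_force: 30.0
```

The force is +x/+z, so the rail is on the lip face and the cup sits slightly too far out. I'll ease it 1.5 mm towards the rack, then release.

```bash
python3 -m crank '[[[0,0.03,0,-0.05,0],[0,0.08,0,-0.05,0],[0,0.15,0,-0.05,0],[0,0.15,0,-0.03,0],[0,0.15,0,0,0],[0,0.15,0,0,0],[0,0.15,0,0,0],[0,0.15,0,0,0],[0,0.15,0,0,0],[0,0.15,0,0,0]]]'
```

```text
time: 40.8
tool_pos: [534.5, 357.4, 71.6]
tcp_rot: [3.141, 0.001, -0.075]
contact_force: [1.8, -0.3, 2.7]
grip_width: 62.3
finger_force: 30.0
```

```bash
python3 -m crank '[[[0.7,0,0,0,0],[0.74,0,0,0,0],[0.8,0,0,0,0],[0.9,0,0,0,0],[1,0,0,0,0],[1,0,0,0,0],[1,0,0,0,0],[1,0,0,0,0],[1,0,0,0,0],[1,0,0,0,0]]]'
python3 - <<'E'
from h import *
C=cam('wrist');cv2.imwrite('pics/w7.png',C[0][:,:,::-1])
E
```

```text
time: 41.8
tool_pos: [534.8, 357.4, 71.7]
tcp_rot: [-3.142, -0.0, -0.075]
contact_force: [-0.1, 0.9, -0.3]
grip_width: 91.7
finger_force: 0.0
```

View pics/w7.png

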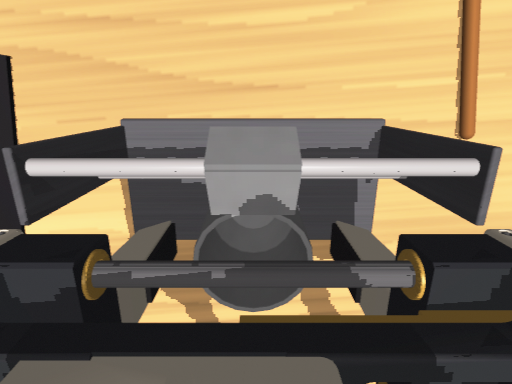

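The cup hangs on the rail, with the strap at (252,170) over the bar at row 167, and the fingers are clear on both sides. Retreat straight up, then measure how level it is.

```bash
python3 -m crank '[[[1,0,0,-0.5,0],[1,0,0,-1.5,0],[1,0,0,-3,0],[1,0,0,-5,0],[1,0,0,-7,0],[1,0,0,-9,0],[1,0,0,-11,0],[1,0,0,-13,0],[1,0,0,-15,0],[1,0,0,-16,0]]]'
python3 -m crank '[[[1,-2,0,0,0],[1,-4,0,0,0],[1,-6,0,0,0],[1,-8,0,0,0],[1,-10,0,0,0],[1,-10,0,0,0],[1,-10,0,0,0],[1,-10,0,0,0],[1,-10,0,0,0],[1,-10,0,0,0]]]'
python3 - <<'E'
from h import *
for n in ("wrist","scene"):
    C=cam(n);p=cloud(C).reshape(-1,3);p=p[np.isfinite(p).all(1)]
    q=p[(np.hypot(p[:,0]-534,p[:,1]-358)<36)&(p[:,2]>92)&(p[:,2]<108)]
    r=q[np.hypot(q[:,0]-534,q[:,1]-358)>26]
    A=np.c_[r[:,0]-534,r[:,1]-358,np.ones(len(r))]
    print(n,len(r),circ(r).round(1),"tilt deg",np.degrees(np.linalg.lstsq(A,r[:,2],rcond=None)[0][:2]).round(1),r[:,2].mean())
im=C[0][120:320,60:480];cv2.imwrite('pics/end.png',cv2.resize(im,None,fx=1.9,fy=1.9)[:,:,::-1])
E
```

```text
time: 42.85
tool_pos: [535.4, 357.8, 234.8]
tcp_rot: [-3.139, -0.004, -0.075]
contact_force: [-0.7, 0.1, 0.4]
grip_width: 91.8
finger_force: 0.0
time: 43.85
tool_pos: [435.6, 364.7, 231.5]
tcp_rot: [3.141, 0.0, -0.076]
contact_force: [0.1, -0.8, -1.5]
grip_width: 92.1
finger_force: 0.0
wrist 1164 [534.2 357.4  29.9] tilt deg [ 5.4 -0.6] 98.78682715974077
scene 121 [534.7 356.2  29.4] tilt deg [ 4.5 -0. ] 96.36589557484693
```

View pics/end.png

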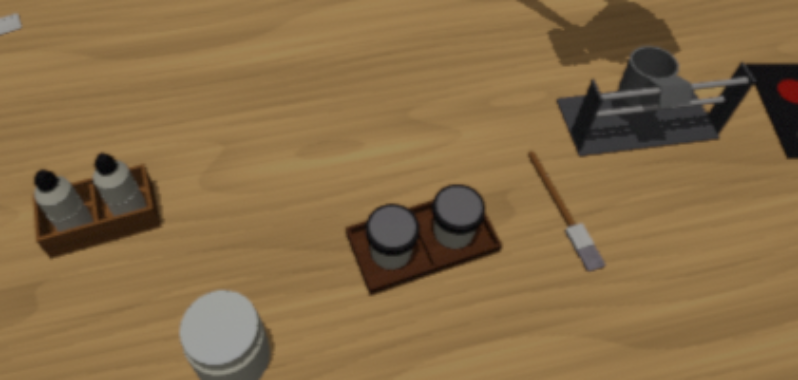

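The end picture shows everything in place. The 5° tilt may come from strap points in the fit, so I'll recheck without them.

Run:
```python
from h import *
for n in ("wrist","scene","side"):
    C=cam(n);p=cloud(C).reshape(-1,3);p=p[np.isfinite(p).all(1)]
    x=p[:,0]-534.5;y=p[:,1]-357.2;X=.997*x-.075*y;Y=.075*x+.997*y;z=p[:,2];r=np.hypot(X,Y);a=np.degrees(np.arctan2(Y,X))
    print(n)
    for lo in range(-180,180,30):
        m=(r>27)&(r<33)&(a>=lo)&(a<lo+30)&(z>50)&(z<115)
        if m.sum()>8: print(lo,m.sum(),np.percentile(z[m],[75,90,97]).round(1))
    # outer wall on -x side: profile r vs z
    m=(X<-20)&(r<40)&(abs(Y)<12)
    for l in range(45,100,10):
        k=m&(z>l)&(z<l+10)
        if k.sum()>5:print("wall",l,k.sum(),np.median(r[k]).round(2), np.percentile(X[k],5).round(1))
    k=(X>30)&(X<70)&(abs(Y)<18)&(z>80)&(z<125);t=k&(z>106);print("strap X,z", [(b,np.median(z[k&(X>b)&(X<b+4)]).round(1)) for b in range(32,68,4) if (k&(X>b)&(X<b+4)).sum()>4])
```

```text
wrist
-180 97 [96.  96.6 97.6]
-150 104 [96.4 97.  97.6]
-120 110 [97.1 97.6 98.2]
-90 109 [97.9 98.5 99.3]
-60 104 [ 98.8  99.7 100. ]
-30 180 [101.5 102.4 103.1]
0 183 [101.8 102.5 103.1]
30 116 [ 98.7  99.5 100.1]
60 128 [97.9 98.4 99. ]
90 114 [96.7 97.3 97.7]
120 104 [96.4 97.1 97.6]
150 102 [96.1 96.5 97.4]
wall 45 14 27.55 -27.6
wall 55 12 27.81 -27.5
wall 65 15 28.36 -28.3
wall 75 23 28.85 -29.0
wall 85 28 29.53 -31.5
wall 95 72 31.03 -31.9
strap X,z [(32, np.float64(103.8)), (36, np.float64(106.1)), (40, np.float64(108.4)), (44, np.float64(110.7)), (48, np.float64(112.4)), (52, np.float64(112.2)), (56, np.float64(105.6)), (60, np.float64(100.1))]
scene
-180 40 [92.  95.3 95.8]
-150 12 [95.2 95.4 95.8]
-120 39 [92.3 96.1 96.5]
-90 70 [91.3 95.1 96.8]
-60 69 [90.6 96.  98. ]
-30 54 [ 83.   99.6 100.8]
0 15 [ 99.7 101.5 101.9]
60 21 [96.  97.2 97.8]
90 52 [91.5 96.1 96.9]
120 62 [88.9 93.6 95. ]
150 59 [87.6 94.1 94.8]
wall 55 18 27.44 -28.1
wall 65 23 28.05 -29.1
wall 75 25 28.47 -29.1
wall 85 27 29.09 -30.0
strap X,z [(32, np.float64(104.0)), (36, np.float64(105.3)), (40, np.float64(108.0)), (44, np.float64(109.8)), (48, np.float64(111.3)), (52, np.float64(111.0)), (56, np.float64(105.2)), (60, np.float64(98.9)), (64, np.float64(93.5))]
side
-180 11 [64.8 70.6 71. ]
0 25 [100.1 101.1 101.7]
30 19 [ 99.9 101.  101.5]
60 53 [94.4 98.7 99.9]
90 95 [90.3 96.6 98.7]
120 75 [85.  95.2 97. ]
150 60 [77.2 89.8 95.7]
wall 45 19 31.5 -32.1
wall 55 19 31.94 -32.1
wall 65 12 32.9 -33.1
wall 75 14 32.97 -33.0
wall 85 10 33.38 -33.1
strap X,z [(32, np.float64(103.5)), (36, np.float64(106.5)), (40, np.float64(109.5)), (44, np.float64(110.8)), (48, np.float64(111.4))]
```

The rim height (about 98 mm) and centre match the fully seated pose, and the remaining few degrees are close to what the corner-and-bar geometry gives. Handing in.

```bash
python3 -c "
from plant import bot
print(bot.close_job())"
```

```text
the job is handed in; nothing more can be done
None
```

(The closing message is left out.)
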